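# Find the sealed check-weight case that rattles

## Robot

A 6-joint arm with a two-finger parallel gripper is mounted at the origin on a cart in front of the work surface, level with it; the furniture and walls round the work are solid. World frame = base frame: x ahead of the robot, y to its left, z up, the work surface at z = 0. Lengths are in m, angles in degrees, forces in N, time in s.
With the tool pointing down it reaches from about 0.3 to 0.75 m from the base axis. Payload 8.5 kg.
Tool frame: the origin (TCP) lies between the finger pads; the fingertips stand 17 mm ahead of it and the grasp point (between the pads) lies 2 mm behind it; z points along the fingers, y is the direction in which the jaws open and shut (so a half turn about z gives the same grasp; the last joint's range is limited). The gripper opens to 85 mm and grips with 20 to 120 N. Pads are 22 mm wide; open, the fingers measure 114 mm over their backs; the gripper's body (76 mm by 85 mm) begins 54 mm behind the grasp point. The pads swing forward as they close: fully open they stand 13 mm farther back than shut.
Start: joints at [-76.679, 21.807, 74.336, -0, 83.858, -12.336], TCP at [0.238, -0.496, 0.248] pointing down, gripper open.
Joint ranges: [-178.18, 178.18], [-50.72, 133.34], [12.68, 142.11], [-81.47, 261.47], [9.98, 163.14], [-165.26, 165.26]. Speed limits (degrees/s): [136.94, 136.94, 180, 180, 180, 180].

## Interface

Orientations are given as a 3x3 rotation matrix whose columns are the frame's x, y, z axes.
In Python, from rig import readout, eyes, env gives the robot as it stands.
- The arm moves only by the tool arm_command, never from a script. Its argument "rows" is text: rows parted by semicolons, each of 7 numbers parted by spaces: the closure, from 0 (fully open) to 1 (shut), then the shift along the tool's x, y, z in mm, then the turn, a rotation vector about the tool's x, y, z in degrees. In form: grip dx dy dz rx ry rz; .... A call has 1 to 5 rows; each row shifts and turns the commanded pose from where the row before left it, along the tool's axes as they then stand; what a row does not reach is not made up. A row lasts 1/12 s, in which the tool goes at most 41.7 mm and 7.16 degrees, less where a joint would pass 70% of its speed; a pose out of reach is approached as far as the arm can. A call with a gripper value outside its range is refused whole. The fingers move at their own pace and stop on an object; "squeeze" is the grip in N (left out, the last holds). Time passes only in rows, so rows that do not move let the fingers close. It gives the time, the measured TCP pose, the force and the opening at its end, in the units of the state.
- readout.observe(): the state, without advancing time (a new reading comes with each control period).
- eyes.get_image(name): name is "scene" or "top" or "wrist"; returns the picture (384x512x3 uint8, red, green, blue); there is no depth.
- eyes.camera_model(name): a dict with "mtx" (3x3 intrinsics, pixels), "view" (4x4, takes a point from world to camera coordinates). Camera axes: x right, y up, looking along -z (the intrinsics and any distortion apply to the point x, -y, -z); pixel columns grow to the right and rows downward; lengths in m; the calibration is good to about 2 mm. A picture is of the moment at which its call begins: read the wrist's pose just before it. camera_model takes no time and is no camera call; for the wrist camera it gives the pose at the moment of the call.
- env.close_job(): hands the job in, once; it reports no verdict.
The state is a dict: "time_s": time; "q": joint angles; "qvel": joint speeds; "joint_efforts": joint torques, N m; "position": TCP position; "tool_rot": TCP orientation; "ft_force": force on the tool from outside, world axes, zero at the start; "wrist_torque": the same for the moment, N m; "grip_width": finger opening in m.
Only numpy, scipy, OpenCV 4.12 (cv2) and the standard library are available. Lean on these libraries where they do the work, as an engineer would, in place of code of your own. Each camera call takes 0.05 s, during which the arm holds its last target. There are 200 camera calls.

## Task

One of the three sealed check-weight cases has a weight loose in it: lift and shake or tip the cases lengthwise to find the one that rattles. Set the two quiet cases fully down in the two places of the carrier, one in each, and finish by holding the rattling one out to me: level, its middle straight beyond the far edge of the carrier, at least 20 cm above the worktop, still in the gripper so that I can take it from you across the bench. Leave everything else on the bench as it stands.

Things in the scene. Friction and masses are not known exactly. Their poses are not given: they have to be found in the camera images.
- case_1_center (a point): centre, half-way up, of sealed case 1: one of three identical plain grey plastic boxes, 110 long (x axis) x 56 wide (y) x 50 mm high (z up), 0.35-0.43 kg, flat sides, two steel latches and a paper seal on the -x end. Starts flat on the worktop. Grip it across its 56 mm width at mid-length, where it balances while its weight is in the middle. Either end may face either way in the carrier. Starts at the left
- case_2_center (a point): centre, half-way up, of sealed case 2: one of three identical plain grey plastic boxes, 110 long (x axis) x 56 wide (y) x 50 mm high (z up), 0.35-0.43 kg, flat sides, two steel latches and a paper seal on the -x end. Starts flat on the worktop. Grip it across its 56 mm width at mid-length, where it balances while its weight is in the middle. Either end may face either way in the carrier. Starts far out, left of the tube tray
- case_3_center (a point): centre, half-way up, of sealed case 3: one of three identical plain grey plastic boxes, 110 long (x axis) x 56 wide (y) x 50 mm high (z up), 0.35-0.43 kg, flat sides, two steel latches and a paper seal on the -x end. Starts flat on the worktop. Grip it across its 56 mm width at mid-length, where it balances while its weight is in the middle. Either end may face either way in the carrier. Starts at the right; a heater 163 mm high stands just behind it
- weight_1 (a joint): how far the 200 g weight hidden in case 1 has slid along the case's x axis, m; 0 = mid-length, as at the start. In two cases (any two) foam holds it within 3 mm. In the third it is loose: it slides when the case is tipped over 5 degrees or shaken lengthwise, up to 34 mm to either end, and stays there when level: the moment at the wrist then changes by 0.067 N m
- weight_2 (a joint): how far the 200 g weight hidden in case 2 has slid along the case's x axis, m; 0 = mid-length, as at the start. In two cases (any two) foam holds it within 3 mm. In the third it is loose: it slides when the case is tipped over 5 degrees or shaken lengthwise, up to 34 mm to either end, and stays there when level: the moment at the wrist then changes by 0.067 N m
- weight_3 (a joint): how far the 200 g weight hidden in case 3 has slid along the case's x axis, m; 0 = mid-length, as at the start. In two cases (any two) foam holds it within 3 mm. In the third it is loose: it slides when the case is tipped over 5 degrees or shaken lengthwise, up to 34 mm to either end, and stays there when level: the moment at the wrist then changes by 0.067 N m
- place_left (a point): middle of the floor of the carrier's left (+y) place, 4 mm above the worktop; x along the place, z up. The place is open above, 118 x 64 mm inside (4 mm free all round a case), with end stops and corner guides up to 13.5 mm above the worktop; the long sides are open over the middle 78 mm for fingers. A case fully down in it has its centre 29 mm above the worktop
- place_right (a point): middle of the floor of the carrier's right (-y) place, 4 mm above the worktop; x along the place, z up. The place is open above, 118 x 64 mm inside (4 mm free all round a case), with end stops and corner guides up to 13.5 mm above the worktop; the long sides are open over the middle 78 mm for fingers. A case fully down in it has its centre 29 mm above the worktop
- carrier_center (a point): middle of the carrier, 4 mm above the worktop: a fixed, low white moulded plate, 152 (x, lengthwise) x 216 mm (y), with two places side by side 104 mm apart; its x points away from the robot, so its far edge is at x = 76 mm. A tray of upright tubes, up to 140 mm high, stands on the bench beyond it
- beaker_1: bystander: clear beaker, 64 mm across, 82 mm high, loose; origin at the middle of its underside
- timer: bystander: flat white timer, 58 x 58 x 18 mm, loose; origin at the middle of its underside
- marker_0: bystander: marker pen, 126 x 14 x 14 mm, lying along its x axis, loose; origin at the middle of its underside
- amber_vial_1: bystander: amber glass vial with black cap, 22 mm across, 70 mm high, loose; origin at the middle of its underside
- media_bottle: bystander: glass bottle with screw cap, 56 mm across, 104 mm high, loose; origin at the middle of its underside
- tape_roll: bystander: roll of paper tape lying flat, 68 mm across, 19 mm high, loose; origin at the middle of its underside
There are look-alikes about, which are no part of the job. What is shaped like the part that bears case_1_center but orange or pink is not meant.

How it is judged:
By the outcome, as a careful person would: the job done as asked, in the order asked, and still so for the second after the job is handed in, while the arm keeps its last pose, push and grip.
It also fails if it takes over 72 s, if anything falls off the work surface, if the arm or the gripper's body presses on something with over 40 N, if the wrist force passes 120 N, or if a joint passes its speed limit or range.

## Working session

There is one attempt and no reset: what is moved stays moved. The work goes in short steps, Python scripts to look and compute and a tool call to move; the robot and the scene stay as the last step left them, time stands still between calls to the robot, and variables do not carry over. Pictures are saved under pics/ and viewed, about 8 in all and at most 12, crops included, and the job is handed in when it is done.

Besides the shell and the picture viewer there is one more tool, called after "Emit:" as name(argument=value, ...) on one line, values as JSON. arm_command: Moves the arm, as the interface text tells. Its arguments: {"type":"object","properties":{"rows":{"type":"string"},"squeeze":{"type":"number"}},"required":["rows"]}

```bash
ls; mkdir -p pics; cat > h.py <<'E'
import numpy as np, cv2
from rig import readout, eyes, env
def snap(n,f):
    im=eyes.get_image(n); cv2.imwrite(f,cv2.cvtColor(im,cv2.COLOR_RGB2BGR)); return im
def px2w(m,u,v,z):
    K=np.array(m["mtx"]);V=np.array(m["view"])
    d=np.linalg.inv(K)@[u,v,1]; d=np.array([d[0],-d[1],-d[2]])
    R=V[:3,:3];c=-R.T@V[:3,3]; w=R.T@d
    return c+w*(z-c[2])/w[2]
def w2px(m,p):
    K=np.array(m["mtx"]);V=np.array(m["view"])
    c=V[:3,:3]@p+V[:3,3]; q=K@[c[0],-c[1],-c[2]]; return q[:2]/q[2]
E
python3 - <<'E'
from h import *
a=snap("scene","pics/s.png");b=snap("top","pics/t.png")
np.set_printoptions(precision=4,suppress=True)
cv2.imwrite("pics/t2.png",cv2.resize(cv2.imread("pics/t.png"),(800,600),interpolation=cv2.INTER_CUBIC))
for n in("scene","top"):
    m=eyes.camera_model(n);print(n,m)
print(readout.observe())
E
```

```text
pics
scene {'mtx': array([[425.6953,   0.    , 250.5881],
       [  0.    , 425.6953, 192.5111],
       [  0.    ,   0.    ,   1.    ]]), 'view': array([[ 0.7143, -0.6998,  0.009 , -0.3145],
       [ 0.3903,  0.409 ,  0.8248, -0.3194],
       [-0.5808, -0.5857,  0.5653, -1.2658],
       [ 0.    ,  0.    ,  0.    ,  1.    ]])}
top {'mtx': array([[392.4155,   0.    , 259.7452],
       [  0.    , 392.4155, 197.9885],
       [  0.    ,   0.    ,   1.    ]]), 'view': array([[-0.0154, -0.9996, -0.0244,  0.1554],
       [ 0.99  , -0.0187,  0.14  , -0.5906],
       [-0.1404, -0.022 ,  0.9898, -1.3682],
       [ 0.    ,  0.    ,  0.    ,  1.    ]])}
{'time_s': 0.1, 'q': array([-76.6779,  21.8379,  74.3789,  -0.0009,  83.8572, -12.3357]), 'qvel': array([-0.0121,  0.0096, -0.1413,  0.0798,  0.0383, -0.0765]), 'joint_efforts': array([  0.0034, -44.9222, -23.1657,  -0.0002,   0.0037,   0.    ]), 'position': array([ 0.2381, -0.4955,  0.2478]), 'tool_rot': array([[ 0.9014,  0.433 , -0.0003],
       [ 0.433 , -0.9014,  0.0013],
       [ 0.0003, -0.0013, -1.    ]]), 'ft_force': array([-0.0778, -0.791 , -0.2633]), 'wrist_torque': array([-0.0399, -0.0069,  0.0149]), 'grip_width': 0.08536584618283169}
```

View pics/t2.png

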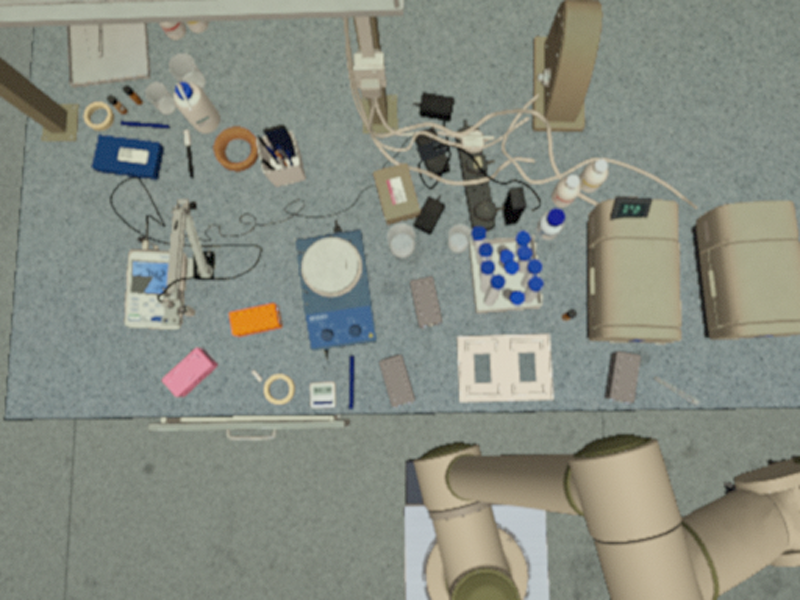

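View pics/s.png

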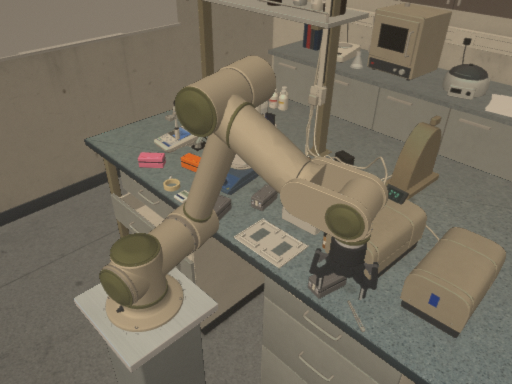

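The top view shows three grey boxes: (397,380) case 1 at the left, (425,302) case 2 left of the tube tray, and (624,377) case 3 in front of the heater. The orange box at (255,319) and pink box at (190,372) are the look-alikes. The carrier is at (505,367). I'll confirm in an enlarged crop.

```bash
python3 - <<'E'
import cv2
im=cv2.imread("pics/t.png")[140:265,235:420]
cv2.imwrite("pics/c.png",cv2.resize(im,None,fx=4.3,fy=4.3,interpolation=cv2.INTER_CUBIC))
E
```

```text
(no output)
```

View pics/c.png

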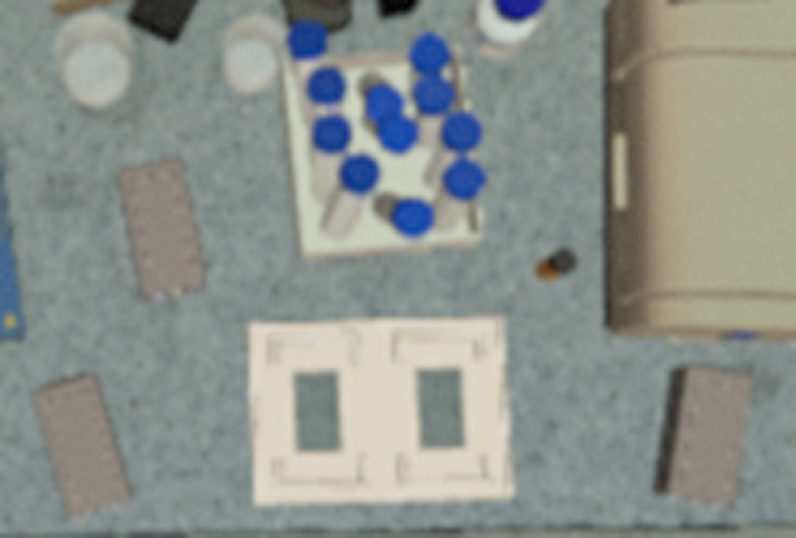

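```bash
python3 - <<'E'
from h import *
m=eyes.camera_model("top")
f=lambda p,z:px2w(m,(p[0]+.5)/4.3-.5+235,(p[1]+.5)/4.3-.5+140,z)[:2]
Q={"c1":([(35,392),(97,374),(131,497),(68,516)],.05),"c2":([(119,171),(182,158),(206,286),(147,299)],.05),"c3":([(686,366),(752,374),(737,502),(671,494)],.05),
"car":([(250,323),(503,318),(514,497),(255,504)],.004)}
for k,(q,z) in Q.items():
    P=np.array([f(p,z) for p in q]); far=(P[0]+P[1])/2;near=(P[2]+P[3])/2;d=far-near
    print(k,"ctr",P.mean(0).round(4),"yaw",np.degrees(np.arctan2(d[1],d[0])).round(1),"len",np.linalg.norm(d).round(4),"wid",np.linalg.norm((P[0]+P[3]-P[1]-P[2])/2).round(4))
for p in[(318,411),(441,408)]:print(f(p,0.0))
for p in [(300,250),(480,240)]:print("tray",f(p,0.0))
print("vial",f((545,270),0))
print("heater",f((607,330),0.0))
E
```

```text
c1 ctr [0.4325 0.1684] yaw 14.5 len 0.1044 wid 0.0534
c2 ctr [0.6106 0.0986] yaw 10.2 len 0.1101 wid 0.052
c3 ctr [ 0.433  -0.3433] yaw -10.3 len 0.1049 wid 0.0533
car ctr [ 0.4588 -0.082 ] yaw 0.4 len 0.1517 wid 0.2158
[ 0.45884442 -0.02987546]
[ 0.459661   -0.13388766]
tray [ 0.59708018 -0.01895644]
tray [ 0.60284387 -0.17339392]
vial [ 0.5758565  -0.22753187]
heater [ 0.52344924 -0.27730768]
```

```bash
cat >> h.py <<'E'
from scipy.spatial.transform import Rotation as R
import sys
def yawR(y,tilt=0): # tool down, x axis along yaw; tilt about tool y
    c,s=np.cos(np.radians(y)),np.sin(np.radians(y))
    return np.array([[c,s,0],[s,-c,0],[0,0,-1.]])@R.from_euler('y',tilt,degrees=True).as_matrix()
def plan(p0,R0,wps,g):
    """wps: list of (pos,yaw,tilt,nrows); prints rows, 5 per line"""
    rows=[];p=np.array(p0,float);Rc=np.array(R0)
    for pos,yaw,tilt,n in wps:
        Rt=yawR(yaw,tilt);rv=R.from_matrix(Rc.T@Rt).as_rotvec(degrees=True)/n;st=(np.array(pos)-p)/n
        for i in range(n):
            d=np.round(Rc.T@st*1000,1);v=np.round(rv,1)
            if np.linalg.norm(d)>41.6 or np.linalg.norm(v)>7.1: print("TOO BIG",d,v)
            rows.append(f"{g} "+" ".join(f"{a:g}" for a in [*d,*v]))
            p=p+Rc@d/1000;Rc=Rc@R.from_rotvec(v,degrees=True).as_matrix()
        st=0
    for i in range(0,len(rows),5):print("; ".join(rows[i:i+5]).replace("-0 ","0 "))
    print("end",p.round(4));return p,Rc
def mean(n=8):
    o=[]
    for _ in range(n):
        eyes.get_image("wrist");s=readout.observe();o.append(np.r_[s["ft_force"],s["wrist_torque"]])
    o=np.array(o);np.set_printoptions(precision=4,suppress=True)
    print("t",round(s["time_s"],2),"pos",s["position"],"w",round(s["grip_width"],4),"mean",o.mean(0),"std",o.std(0));
    print("torque in tool",s["tool_rot"].T@o.mean(0)[3:]);return s
E
python3 - <<'E'
from h import *
s=mean(6)
V=np.array(eyes.camera_model("wrist")["view"]);c=-V[:3,:3].T@V[:3,3]
print("cam in tool",s["tool_rot"].T@(c-s["position"]))
plan(s["position"],s["tool_rot"],[([.433,-.343,.15],-10.3,0,8),([.433,-.343,.025],-10.3,0,4)],0)
E
```

```text
t 0.4 pos [ 0.2381 -0.4957  0.2482] w 0.0853 mean [ 0.0147  0.1537 -0.235   0.0209  0.0059 -0.0021] std [0.4932 0.416  0.3072 0.0188 0.0213 0.0254]
torque in tool [0.0214 0.0038 0.0021]
cam in tool [ 0.0743  0.0004 -0.1247]
0 30.2 -6.7 12.3 0 0 4.5; 0 29.6 -9 12.3 0 0 4.5; 0 28.8 -11.3 12.3 0 0 4.5; 0 27.8 -13.5 12.3 0 0 4.5; 0 26.7 -15.7 12.3 0 0 4.5
0 25.4 -17.7 12.3 0 0 4.5; 0 23.9 -19.7 12.3 0 0 4.5; 0 22.3 -21.5 12.3 0 0 4.5; 0 0 0 31.2 0 0 -0; 0 0 0 31.2 0 0 -0
0 0 0 31.2 0 0 -0; 0 0 0 31.2 0 0 -0
end [ 0.4329 -0.3429  0.0251]
```

```bash
python3 - <<'E'
from h import *
s=readout.observe()
plan(s["position"],s["tool_rot"],[([.433,-.343,.2],169.7,0,21)],0)
E
```

```text
0 11.5 -2.5 2.3 0 0 -6.9; 0 11.7 -1.1 2.3 0 0 -6.9; 0 11.8 0.3 2.3 0 0 -6.9; 0 11.7 1.7 2.3 0 0 -6.9; 0 11.4 3.1 2.3 0 0 -6.9
0 10.9 4.4 2.3 0 0 -6.9; 0 10.3 5.7 2.3 0 0 -6.9; 0 9.6 6.9 2.3 0 0 -6.9; 0 8.7 8 2.3 0 0 -6.9; 0 7.6 9 2.3 0 0 -6.9
0 6.5 9.8 2.3 0 0 -6.9; 0 5.3 10.5 2.3 0 0 -6.9; 0 4 11.1 2.3 0 0 -6.9; 0 2.6 11.5 2.3 0 0 -6.9; 0 1.2 11.7 2.3 0 0 -6.9
0 -0.2 11.8 2.3 0 0 -6.9; 0 -1.6 11.7 2.3 0 0 -6.9; 0 -3 11.4 2.3 0 0 -6.9; 0 -4.4 10.9 2.3 0 0 -6.9; 0 -5.7 10.3 2.3 0 0 -6.9
0 -6.9 9.6 2.3 0 0 -6.9
end [ 0.4329 -0.343   0.2   ]
```

Emit:
arm_command(rows="0 11.5 -2.5 2.3 0 0 -6.9; 0 11.7 -1.1 2.3 0 0 -6.9; 0 11.8 0.3 2.3 0 0 -6.9; 0 11.7 1.7 2.3 0 0 -6.9; 0 11.4 3.1 2.3 0 0 -6.9", squeeze=80)

```text
time_s: 0.82
position: [0.285, -0.4591, 0.2367]
tool_rot: [[0.493, 0.87, 0.0], [0.87, -0.493, 0.0], [0.0, -0.0, -1.0]]
ft_force: [-0.3, 0.1, 0.3]
grip_width: 0.0852
```

Emit:
arm_command(rows="0 10.9 4.4 2.3 0 0 -6.9; 0 10.3 5.7 2.3 0 0 -6.9; 0 9.6 6.9 2.3 0 0 -6.9; 0 8.7 8 2.3 0 0 -6.9; 0 7.6 9 2.3 0 0 -6.9")

```text
time_s: 1.23
position: [0.3314, -0.4226, 0.2252]
tool_rot: [[-0.087, 0.996, -0.0], [0.996, 0.087, 0.0], [0.0, -0.0, -1.0]]
ft_force: [0.7, -0.0, -0.0]
grip_width: 0.0854
```

Emit:
arm_command(rows="0 6.5 9.8 2.3 0 0 -6.9; 0 5.3 10.5 2.3 0 0 -6.9; 0 4 11.1 2.3 0 0 -6.9; 0 2.6 11.5 2.3 0 0 -6.9; 0 1.2 11.7 2.3 0 0 -6.9")

```text
time_s: 1.65
position: [0.3776, -0.3862, 0.2137]
tool_rot: [[-0.636, 0.772, -0.0], [0.772, 0.636, -0.0], [-0.0, -0.0, -1.0]]
ft_force: [-0.3, 0.2, -0.6]
grip_width: 0.0856
```

Emit:
arm_command(rows="0 -0.2 11.8 2.3 0 0 -6.9; 0 -1.6 11.7 2.3 0 0 -6.9; 0 -3 11.4 2.3 0 0 -6.9; 0 -4.4 10.9 2.3 0 0 -6.9; 0 -5.7 10.3 2.3 0 0 -6.9")

```text
time_s: 2.07
position: [0.4241, -0.3499, 0.2022]
tool_rot: [[-0.961, 0.276, 0.0], [0.276, 0.961, -0.0], [-0.0, 0.0, -1.0]]
ft_force: [0.2, 0.6, 0.1]
grip_width: 0.0852
```

Emit:
arm_command(rows="0 -6.9 9.6 2.3 0 0 -6.9; 0 0 0 0 0 0 0")

```text
time_s: 2.23
position: [0.4339, -0.3418, 0.1996]
tool_rot: [[-0.987, 0.158, -0.0], [0.158, 0.987, 0.001], [0.0, 0.001, -1.0]]
ft_force: [-0.7, -0.7, -0.2]
grip_width: 0.0852
```

```bash
python3 - <<'E'
from h import *
s=readout.observe();print(s["time_s"],s["position"],s["tool_rot"],s["q"])
im=snap("wrist","pics/w.png");m=eyes.camera_model("wrist");np.save("w.npy",m,allow_pickle=True)
for dx in(55,-55):
  for dy in(28,-28):
    c=R.from_euler('z',-10.3,degrees=True).apply([dx/1e3,dy/1e3,0]);print(w2px(m,np.array([.433,-.343,.05])+c))
E
```

```text
2.2333 [ 0.43390457 -0.34181882  0.19959195] [[-9.87406297e-01  1.58204880e-01 -1.46598102e-04]
 [ 1.58204677e-01  9.87405896e-01  9.36413321e-04]
 [ 2.92896987e-04  9.01427904e-04 -9.99999551e-01]] [-5.05242078e+01  2.43351741e+01  7.86853507e+01  2.83499221e-02
  7.70262308e+01 -1.31427871e+02]
[283.93619081 238.04697621]
[224.06711494 237.30112065]
[289.01164703 117.56131537]
[222.14429691 116.62293197]
```

View pics/w.png

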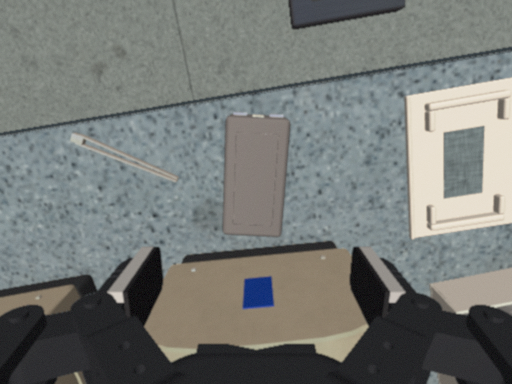

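Case 3 fills columns 224–289 and rows 116–236 and matches the projected corners to within about 2–5 px. The heater front edge is just beyond it, at about row 245.

```bash
python3 - <<'E'
from h import *
m=np.load("w.npy",allow_pickle=True).item()
for z in(0,.02,.163):print(z,px2w(m,260,246,z))
print("ctr",px2w(m,256,176,.05), [px2w(m,u,v,.05)[:2].round(4) for u,v in [(224,235),(281,236),(289,118),(228,116)]])
s=readout.observe();p,Rc=plan(s["position"],s["tool_rot"],[([.433,-.343,.12],169.7,0,2),([.433,-.343,.025],169.7,0,3)],0)
E
```

```text
0 [ 0.52076437 -0.35203688  0.        ]
0.02 [ 0.51105022 -0.35070001  0.02      ]
0.163 [ 0.44159402 -0.34114139  0.163     ]
ctr [ 0.42894721 -0.3412061   0.05      ] [array([ 0.4798, -0.38  ]), array([ 0.4896, -0.3277]), array([ 0.3842, -0.3057]), array([ 0.3742, -0.3558])]
0 0.1 -0.2 39.9 0 0 0.4; 0 0.1 -0.2 39.9 0 0 0.4; 0 0 0 31.7 0 0 0; 0 0 0 31.7 0 0 0; 0 0 0 31.7 0 0 0
end [ 0.4329 -0.3429  0.0249]
```

Emit:
arm_command(rows="0 0 0 40 0 0 0.4; 0 0 0 40 0 0 0.4; 0 0 0 35 0 0 0; 0 0 0 35 0 0 0; 0 0 0 24 0 0 0")

```text
time_s: 2.7
position: [0.4317, -0.3429, 0.0234]
tool_rot: [[-0.983, 0.183, -0.002], [0.183, 0.983, 0.002], [0.002, 0.002, -1.0]]
ft_force: [-0.4, 1.0, 0.0]
grip_width: 0.0855
```

Emit:
arm_command(rows="1 0 0 0 0 0 0; 1 0 0 0 0 0 0; 1 0 0 0 0 0 0; 1 0 0 0 0 0 0; 1 0 0 0 0 0 0")

```text
time_s: 3.12
position: [0.4333, -0.3438, 0.0277]
tool_rot: [[-0.984, 0.179, 0.002], [0.179, 0.984, -0.002], [-0.002, -0.002, -1.0]]
ft_force: [-1.8, -0.4, 3.4]
grip_width: 0.0551
```

Emit:
arm_command(rows="1 0 0 0 0 0 0; 1 0 0 0 0 0 0; 1 0 0 0 0 0 0")

```text
time_s: 3.37
position: [0.4333, -0.3438, 0.0277]
tool_rot: [[-0.984, 0.178, 0.002], [0.178, 0.984, -0.002], [-0.002, -0.002, -1.0]]
ft_force: [-1.5, -0.5, 7.6]
grip_width: 0.0553
```

Emit:
arm_command(rows="1 0 0 -20 0 0 0; 1 0 0 -40 0 0 0; 1 0 0 -40 0 0 0; 1 0 0 -40 0 0 0; 1 0 0 -40 0 0 0")

```text
time_s: 3.78
position: [0.4325, -0.3425, 0.2083]
tool_rot: [[-0.984, 0.178, -0.0], [0.178, 0.984, 0.0], [0.0, 0.0, -1.0]]
ft_force: [0.1, -0.4, -4.2]
grip_width: 0.0554
```

Emit:
arm_command(rows="1 0 0 -30 0 0 0; 1 0 0 0 0 0 0; 1 0 0 0 0 0 0; 1 0 0 0 0 0 0")

```text
time_s: 4.12
position: [0.4324, -0.3424, 0.2346]
tool_rot: [[-0.984, 0.178, -0.002], [0.178, 0.984, 0.002], [0.002, 0.002, -1.0]]
ft_force: [-0.2, 0.2, -5.1]
grip_width: 0.0552
```

```bash
python3 -c "
from h import *
mean(8)"
```

```text
t 4.52 pos [ 0.4329 -0.343   0.2355] w 0.0549 mean [ 0.2105 -0.1082 -4.0173  0.0062 -0.0053  0.0014] std [0.4887 0.5427 0.5249 0.0215 0.0339 0.0221]
torque in tool [-0.0071 -0.0041 -0.0014]
```

Emit:
arm_command(rows="1 0 0 0 0 7 0; 1 0 0 0 0 7 0; 1 0 0 0 0 7 0; 1 0 0 0 0 0 0; 1 0 0 0 0 0 0")

```text
time_s: 4.93
position: [0.4338, -0.343, 0.2347]
tool_rot: [[-0.92, 0.176, -0.351], [0.164, 0.984, 0.064], [0.357, 0.001, -0.934]]
ft_force: [-0.4, 0.8, -4.6]
grip_width: 0.0552
```

Emit:
arm_command(rows="1 0 0 0 0 0 0; 1 0 0 0 0 0 0; 1 0 0 0 0 -7 0; 1 0 0 0 0 -7 0; 1 0 0 0 0 -7 0")

```text
time_s: 5.35
position: [0.4328, -0.3431, 0.2372]
tool_rot: [[-0.984, 0.179, 0.008], [0.179, 0.984, -0.003], [-0.008, -0.002, -1.0]]
ft_force: [0.2, -0.7, -5.1]
grip_width: 0.055
```

Emit:
arm_command(rows="1 0 0 0 0 0 0; 1 0 0 0 0 0 0; 1 0 0 0 0 0 0")

```text
time_s: 5.6
position: [0.4327, -0.3432, 0.2365]
tool_rot: [[-0.984, 0.178, -0.002], [0.178, 0.984, -0.0], [0.002, -0.001, -1.0]]
ft_force: [0.1, 0.2, -4.1]
grip_width: 0.055
```

```bash
python3 -c "
from h import *
s=mean(8);print(s['tool_rot'])"
```

```text
t 6.0 pos [ 0.4332 -0.343   0.2358] w 0.055 mean [-0.1036 -0.1185 -3.5596  0.006   0.0442 -0.0106] std [0.4017 0.54   0.5158 0.0372 0.0286 0.0304]
torque in tool [0.002  0.0446 0.0107]
[[-0.9841  0.1775 -0.0006]
 [ 0.1775  0.9841  0.0003]
 [ 0.0006  0.0002 -1.    ]]
```

Emit:
arm_command(rows="1 0 0 0 0 -7 0; 1 0 0 0 0 -7 0; 1 0 0 0 0 -7 0; 1 0 0 0 0 0 0; 1 0 0 0 0 0 0")

```text
time_s: 6.42
position: [0.4319, -0.343, 0.2359]
tool_rot: [[-0.92, 0.179, 0.349], [0.167, 0.984, -0.063], [-0.355, 0.001, -0.935]]
ft_force: [1.1, -0.8, -3.8]
grip_width: 0.0547
```

Emit:
arm_command(rows="1 0 0 0 0 0 0; 1 0 0 0 0 0 0; 1 0 0 0 0 7 0; 1 0 0 0 0 7 0; 1 0 0 0 0 7 0")

```text
time_s: 6.83
position: [0.4334, -0.3436, 0.2372]
tool_rot: [[-0.984, 0.179, -0.006], [0.179, 0.984, -0.002], [0.006, -0.003, -1.0]]
ft_force: [0.6, 0.3, -3.9]
grip_width: 0.0551
```

Emit:
arm_command(rows="1 0 0 0 0 0 0; 1 0 0 0 0 0 0; 1 0 0 0 0 0 0")

```text
time_s: 7.08
position: [0.4332, -0.3428, 0.2356]
tool_rot: [[-0.984, 0.177, 0.002], [0.177, 0.984, 0.0], [-0.002, 0.001, -1.0]]
ft_force: [-0.7, 1.1, -3.6]
grip_width: 0.0554
```

```bash
python3 -c "
from h import *
s=mean(12);print(s['tool_rot'])"
```

```text
t 7.68 pos [ 0.4329 -0.3431  0.2361] w 0.0553 mean [-0.0283 -0.2062 -4.2058 -0.0082 -0.05   -0.0052] std [0.5    0.4591 0.3221 0.0287 0.0261 0.024 ]
torque in tool [-0.0008 -0.0507  0.0052]
[[-0.984   0.1779  0.0002]
 [ 0.1779  0.984  -0.0001]
 [-0.0002 -0.     -1.    ]]
```

Tipping both ways moved the moment about the jaw axis from +0.045 to −0.051 N m, so case 3 is very likely the loose one. I'll set it back on its own spot and test the other two.

Emit:
arm_command(rows="1 0 0 40 0 0 0; 1 0 0 40 0 0 0; 1 0 0 40 0 0 0; 1 0 0 40 0 0 0; 1 0 0 30 0 0 0")

```text
time_s: 8.1
position: [0.4323, -0.3423, 0.0433]
tool_rot: [[-0.984, 0.178, -0.001], [0.178, 0.984, 0.002], [0.002, 0.001, -1.0]]
ft_force: [0.1, -0.6, -3.7]
grip_width: 0.0553
```

Emit:
arm_command(rows="1 0 0 13 0 0 0; 1 0 0 5 0 0 0; 1 0 0 0 0 0 0; 1 0 0 0 0 0 0")

```text
time_s: 8.43
position: [0.4332, -0.3433, 0.0283]
tool_rot: [[-0.984, 0.178, 0.001], [0.178, 0.984, -0.001], [-0.001, -0.001, -1.0]]
ft_force: [-0.2, -0.3, -4.4]
grip_width: 0.0553
```

Emit:
arm_command(rows="0 0 0 0 0 0 0; 0 0 0 0 0 0 0; 0 0 0 0 0 0 0; 0 0 0 0 0 0 0; 0 0 0 0 0 0 0")

```text
time_s: 8.85
position: [0.4331, -0.3432, 0.0283]
tool_rot: [[-0.984, 0.178, 0.0], [0.178, 0.984, -0.0], [-0.0, -0.0, -1.0]]
ft_force: [0.3, 0.1, 0.2]
grip_width: 0.085
```

```bash
python3 - <<'E'
from h import *
s=readout.observe();p=s["position"];print(p,s["grip_width"])
plan(p,s["tool_rot"],[([*p[:2],.25],169.7,0,6),([.4325,.1684,.2],194.5,0,14)],0)
E
```

```text
[ 0.43305708 -0.34318312  0.02825375] 0.08504208849770145
0 0 0 -37 0 0 0; 0 0 0 -37 0 0 0; 0 0 0 -37 0 0 0; 0 0 0 -37 0 0 0; 0 0 0 -37 0 0 0
0 0 0 -37 0 0 0; 0 6.5 35.9 3.6 0 0 -1.8; 0 5.4 36.1 3.6 0 0 -1.8; 0 4.3 36.3 3.6 0 0 -1.8; 0 3.1 36.4 3.6 0 0 -1.8
0 2 36.5 3.6 0 0 -1.8; 0 0.8 36.5 3.6 0 0 -1.8; 0 -0.3 36.5 3.6 0 0 -1.8; 0 -1.5 36.5 3.6 0 0 -1.8; 0 -2.6 36.4 3.6 0 0 -1.8
0 -3.8 36.3 3.6 0 0 -1.8; 0 -4.9 36.2 3.6 0 0 -1.8; 0 -6 36 3.6 0 0 -1.8; 0 -7.2 35.8 3.6 0 0 -1.8; 0 -8.3 35.6 3.6 0 0 -1.8
end [0.4326 0.1682 0.1996]
```

Emit:
arm_command(rows="0 0 0 -30 0 0 0; 0 0 0 -40 0 0 0; 0 0 0 -40 0 0 0; 0 0 0 -40 0 0 0; 0 0 0 -40 0 0 0")

```text
time_s: 9.27
position: [0.4327, -0.3427, 0.2202]
tool_rot: [[-0.984, 0.178, 0.0], [0.178, 0.984, -0.0], [-0.0, -0.0, -1.0]]
ft_force: [-0.2, -0.5, -0.7]
grip_width: 0.0852
```

Emit:
arm_command(rows="0 0 0 -32 0 0 0; 0 6.5 35.9 3.6 0 0 -1.8; 0 5.4 36.1 3.6 0 0 -1.8; 0 4.3 36.3 3.6 0 0 -1.8; 0 3.1 36.4 3.6 0 0 -1.8")

```text
time_s: 9.68
position: [0.4324, -0.1954, 0.2357]
tool_rot: [[-0.999, 0.052, 0.001], [0.052, 0.999, -0.0], [-0.001, -0.0, -1.0]]
ft_force: [0.5, 0.0, 0.1]
grip_width: 0.0853
```

Emit:
arm_command(rows="0 2 36.5 3.6 0 0 -1.8; 0 0.8 36.5 3.6 0 0 -1.8; 0 -0.3 36.5 3.6 0 0 -1.8; 0 -1.5 36.5 3.6 0 0 -1.8; 0 -2.6 36.4 3.6 0 0 -1.8")

```text
time_s: 10.1
position: [0.4322, -0.0127, 0.2177]
tool_rot: [[-0.994, -0.105, 0.001], [-0.105, 0.994, -0.0], [-0.001, -0.0, -1.0]]
ft_force: [1.1, -0.1, 0.1]
grip_width: 0.0855
```

Emit:
arm_command(rows="0 -3.8 36.3 3.6 0 0 -1.8; 0 -4.9 36.2 3.6 0 0 -1.8; 0 -6 36 3.6 0 0 -1.8; 0 -7.2 35.8 3.6 0 0 -1.8; 0 -8.3 35.6 3.6 0 0 -1.8")

```text
time_s: 10.52
position: [0.4321, 0.1701, 0.1997]
tool_rot: [[-0.966, -0.26, 0.001], [-0.26, 0.966, 0.0], [-0.001, -0.0, -1.0]]
ft_force: [1.6, 0.2, 0.0]
grip_width: 0.0855
```

Emit:
arm_command(rows="0 0 0 0 0 0 0; 0 0 0 0 0 0 0")

```text
time_s: 10.68
position: [0.4321, 0.1697, 0.1995]
tool_rot: [[-0.965, -0.262, -0.0], [-0.262, 0.965, -0.0], [0.0, -0.0, -1.0]]
ft_force: [-0.3, -0.4, 0.3]
grip_width: 0.0854
```

```bash
python3 - <<'E'
from h import *
s=readout.observe();print(s["time_s"],s["position"],s["tool_rot"],s["q"])
m=eyes.camera_model("wrist");im=snap("wrist","pics/w1.png");np.save("w1.npy",m,allow_pickle=True)
for dx in(55,-55):
  for dy in(28,-28):
    c=R.from_euler('z',14.5,degrees=True).apply([dx/1e3,dy/1e3,0]);print(w2px(m,np.array([.4325,.1684,.05])+c))
E
```

```text
10.6833 [0.43207082 0.16966624 0.1994609 ] [[-9.65189238e-01 -2.61552386e-01 -2.90612591e-04]
 [-2.61552361e-01  9.65189281e-01 -1.21829545e-04]
 [ 3.12360966e-04 -4.15781563e-05 -9.99999950e-01]] [ 6.77890704e+00  1.59398707e+01  9.21030209e+01 -5.22239884e-03
  7.19744669e+01 -9.83816710e+01]
[283.88318827 238.28674752]
[223.95385491 237.68826498]
[288.60761079 117.68488239]
[221.66085534 116.92981057]
```

View pics/w1.png

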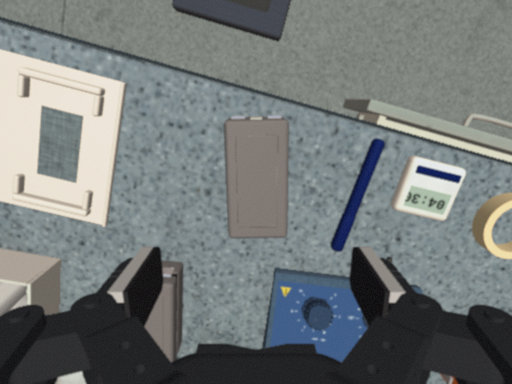

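Case 1 has corners (229,238), (287,236), (288,119) and (226,120), about 3 px right of the prediction. I'll correct y by about 1.5 mm and grip it. The pen, timer and hotplate are clear of the fingers.

Emit:
arm_command(rows="0 0 1.5 40 0 0 0; 0 0 0 40 0 0 0; 0 0 0 40 0 0 0; 0 0 0 35 0 0 0; 0 0 0 19 0 0 0")

```text
time_s: 11.15
position: [0.4311, 0.168, 0.0228]
tool_rot: [[-0.967, -0.255, -0.004], [-0.255, 0.967, -0.001], [0.004, 0.0, -1.0]]
ft_force: [-0.2, 0.1, 0.2]
grip_width: 0.0852
```

Emit:
arm_command(rows="1 0 0 0 0 0 0; 1 0 0 0 0 0 0; 1 0 0 0 0 0 0; 1 0 0 0 0 0 0; 1 0 0 0 0 0 0")

```text
time_s: 11.57
position: [0.433, 0.1694, 0.0271]
tool_rot: [[-0.966, -0.258, 0.003], [-0.258, 0.966, 0.0], [-0.003, -0.001, -1.0]]
ft_force: [0.3, -2.0, 5.5]
grip_width: 0.0555
```

Emit:
arm_command(rows="1 0 0 0 0 0 0; 1 0 0 0 0 0 0; 1 0 0 0 0 0 0")

```text
time_s: 11.82
position: [0.433, 0.1694, 0.0271]
tool_rot: [[-0.966, -0.258, 0.003], [-0.258, 0.966, -0.0], [-0.003, -0.001, -1.0]]
ft_force: [-0.7, -3.4, 7.8]
grip_width: 0.055
```

Emit:
arm_command(rows="1 0 0 -20 0 0 0; 1 0 0 -40 0 0 0; 1 0 0 -40 0 0 0; 1 0 0 -40 0 0 0; 1 0 0 -40 0 0 0")

```text
time_s: 12.23
position: [0.4313, 0.1696, 0.2081]
tool_rot: [[-0.966, -0.258, 0.0], [-0.258, 0.966, 0.0], [-0.0, -0.0, -1.0]]
ft_force: [1.0, 0.1, -4.5]
grip_width: 0.0549
```

Emit:
arm_command(rows="1 0 0 0 0 7 0; 1 0 0 0 0 7 0; 1 0 0 0 0 7 0; 1 0 0 0 0 0 0; 1 0 0 0 0 0 0")

```text
time_s: 12.65
position: [0.4325, 0.1698, 0.2049]
tool_rot: [[-0.903, -0.258, -0.345], [-0.241, 0.966, -0.092], [0.357, 0.0, -0.934]]
ft_force: [-0.4, 0.9, -5.4]
grip_width: 0.0552
```

Emit:
arm_command(rows="1 0 0 0 0 0 0; 1 0 0 0 0 0 0; 1 0 0 0 0 -7 0; 1 0 0 0 0 -7 0; 1 0 0 0 0 -7 0")

```text
time_s: 13.07
position: [0.4319, 0.1697, 0.2064]
tool_rot: [[-0.966, -0.258, 0.008], [-0.258, 0.966, 0.002], [-0.008, -0.0, -1.0]]
ft_force: [1.0, 1.0, -3.2]
grip_width: 0.0553
```

Emit:
arm_command(rows="1 0 0 0 0 0 0; 1 0 0 0 0 0 0; 1 0 0 0 0 0 0")

```text
time_s: 13.32
position: [0.4322, 0.1696, 0.2061]
tool_rot: [[-0.966, -0.258, -0.001], [-0.258, 0.966, -0.0], [0.001, -0.0, -1.0]]
ft_force: [0.3, 0.5, -4.0]
grip_width: 0.0552
```

```bash
python3 -c "
from h import *
s=mean(12)"
```

```text
t 13.92 pos [0.4321 0.1697 0.2056] w 0.0551 mean [-0.0164  0.053  -4.2169 -0.0073 -0.0175  0.0203] std [0.4217 0.3909 0.4811 0.0298 0.0304 0.0242]
torque in tool [ 0.0115 -0.015  -0.0203]
```

Emit:
arm_command(rows="1 0 0 0 0 -7 0; 1 0 0 0 0 -7 0; 1 0 0 0 0 -7 0; 1 0 0 0 0 0 0; 1 0 0 0 0 0 0")

```text
time_s: 14.33
position: [0.4312, 0.1695, 0.2057]
tool_rot: [[-0.903, -0.258, 0.343], [-0.241, 0.966, 0.092], [-0.355, 0.0, -0.935]]
ft_force: [0.5, -0.1, -4.9]
grip_width: 0.0554
```

Emit:
arm_command(rows="1 0 0 0 0 0 0; 1 0 0 0 0 0 0; 1 0 0 0 0 7 0; 1 0 0 0 0 7 0; 1 0 0 0 0 7 0")

```text
time_s: 14.75
position: [0.4329, 0.1697, 0.2066]
tool_rot: [[-0.966, -0.257, -0.005], [-0.257, 0.966, -0.002], [0.005, -0.001, -1.0]]
ft_force: [0.4, -0.0, -4.4]
grip_width: 0.0553
```

Emit:
arm_command(rows="1 0 0 0 0 0 0; 1 0 0 0 0 0 0; 1 0 0 0 0 0 0")

```text
time_s: 15.0
position: [0.4321, 0.1698, 0.2052]
tool_rot: [[-0.966, -0.258, 0.002], [-0.258, 0.966, 0.001], [-0.002, 0.0, -1.0]]
ft_force: [0.2, 0.4, -4.6]
grip_width: 0.055
```

```bash
python3 -c "
from h import *
s=mean(12)
print('place left')
plan(s['position'],s['tool_rot'],[([.459,-.030,.13],180.3,0,6),([.459,-.030,.034],180.3,0,4)],1)"
```

```text
t 15.6 pos [0.4321 0.1697 0.2056] w 0.0552 mean [-0.1431  0.0546 -4.3484 -0.009   0.0167  0.0037] std [0.6539 0.5852 0.5285 0.0254 0.0268 0.0266]
torque in tool [ 0.0044  0.0184 -0.0037]
place left
1 4.3 -33.3 12.6 0 0 2.4; 1 2.9 -33.5 12.6 0 0 2.4; 1 1.5 -33.5 12.6 0 0 2.4; 1 0.1 -33.6 12.6 0 0 2.4; 1 -1.4 -33.6 12.6 0 0 2.4
1 -2.8 -33.5 12.6 0 0 2.4; 1 0 0 24 0 0 0.1; 1 0 0 24 0 0 0.1; 1 0 0 24 0 0 0.1; 1 0 0 24 0 0 0.1
end [ 0.459  -0.0301  0.034 ]
```

```bash
python3 - <<'E'
from h import *
m=np.load("w1.npy",allow_pickle=True).item()
for p in[(126,83),(106,225)]:print(px2w(m,*p,.004))
for p in[(41,106),(84,112),(79,182),(37,177)]:print("win",px2w(m,*p,.002))
m=np.load("w.npy",allow_pickle=True).item()
for p in[(406,95),(411,238)]:print("R",px2w(m,*p,.004))
for p in[(444,133),(483,127),(483,193),(446,198)]:print("winR",px2w(m,*p,.002))
E
```

```text
[0.38322994 0.02875421 0.004     ]
[0.53311873 0.02960177 0.004     ]
win [ 0.4260477  -0.04867843  0.002     ]
win [ 0.42082647 -0.00764989  0.002     ]
win [ 0.49332592 -0.00465855  0.002     ]
win [ 0.49929287 -0.04725482  0.002     ]
R [ 0.38500103 -0.18790042  0.004     ]
R [ 0.53664309 -0.18752256  0.004     ]
winR [ 0.42798716 -0.15083097  0.002     ]
winR [ 0.42841698 -0.11264834  0.002     ]
winR [ 0.49815444 -0.11031574  0.002     ]
winR [ 0.49731019 -0.148753    0.002     ]
```

Emit:
arm_command(rows="1 4.3 -33.3 12 0 0 2.4; 1 2.9 -33.5 12 0 0 2.4; 1 1.5 -33.5 12 0 0 2.4; 1 0 -33.6 12 0 0 2.4; 1 -1.4 -33.6 12 0 0 2.4")

```text
time_s: 16.02
position: [0.4546, 0.0017, 0.1452]
tool_rot: [[-0.999, -0.05, 0.001], [-0.05, 0.999, -0.0], [-0.001, -0.0, -1.0]]
ft_force: [0.8, 0.9, -3.7]
grip_width: 0.0549
```

Emit:
arm_command(rows="1 -2.8 -33.5 13 0 0 2.4; 1 0 0 0 0 0 0.5; 1 0 0 0 0 0 0; 1 0 0 0 0 0 0")

```text
time_s: 16.35
position: [0.459, -0.03, 0.1327]
tool_rot: [[-1.0, -0.001, -0.0], [-0.001, 1.0, 0.0], [0.0, 0.0, -1.0]]
ft_force: [-0.2, 0.4, -3.9]
grip_width: 0.0552
```

Emit:
arm_command(rows="1 0 1 30 0 0 0; 1 0 0 30 0 0 0; 1 0 0 23 0 0 0; 1 0 0 8 0 0 0; 1 0 0 0 0 0 0")

```text
time_s: 16.77
position: [0.4585, -0.0281, 0.0408]
tool_rot: [[-1.0, -0.003, -0.003], [-0.003, 1.0, 0.001], [0.003, 0.001, -1.0]]
ft_force: [0.1, -0.2, -3.7]
grip_width: 0.055
```

Emit:
arm_command(rows="1 0 0 4 0 0 0; 1 0 0 3 0 0 0; 1 0 0 2 0 0 0; 1 0 0 0 0 0 0; 1 0 0 0 0 0 0")

```text
time_s: 17.18
position: [0.4593, -0.0292, 0.0331]
tool_rot: [[-1.0, -0.001, 0.001], [-0.001, 1.0, -0.0], [-0.001, -0.0, -1.0]]
ft_force: [0.6, -0.6, -5.0]
grip_width: 0.0551
```

Emit:
arm_command(rows="1 0 0 2 0 0 0; 1 0 0 0.5 0 0 0; 1 0 0 0 0 0 0; 1 0 0 0 0 0 0")

```text
time_s: 17.52
position: [0.4594, -0.0292, 0.0311]
tool_rot: [[-1.0, -0.001, 0.002], [-0.001, 1.0, -0.0], [-0.002, -0.0, -1.0]]
ft_force: [-2.8, 0.0, 7.6]
grip_width: 0.0548
```

Emit:
arm_command(rows="0 0 0 0 0 0 0; 0 0 0 0 0 0 0; 0 0 0 0 0 0 0; 0 0 0 0 0 0 0; 0 0 0 0 0 0 0")

```text
time_s: 17.93
position: [0.4591, -0.0291, 0.0301]
tool_rot: [[-1.0, -0.001, 0.0], [-0.001, 1.0, -0.0], [-0.0, -0.0, -1.0]]
ft_force: [-0.2, -0.3, -0.6]
grip_width: 0.0854
```

```bash
python3 - <<'E'
from h import *
s=readout.observe();p=s["position"];print(p,s["grip_width"])
plan(p,s["tool_rot"],[([.459,-.029,.21],180,0,5),([.61,.10,.2],190.2,0,6)],0)
E
```

```text
[ 0.45910298 -0.02912457  0.03011922] 0.08539342892134932
0 0 0 -36 0 0 0; 0 0 0 -36 0 0 0; 0 0 0 -36 0 0 0; 0 0 0 -36 0 0 0; 0 0 0 -36 0 0 0
0 -25.2 21.5 1.7 0 0 -1.7; 0 -25.8 20.7 1.7 0 0 -1.7; 0 -26.4 20 1.7 0 0 -1.7; 0 -27 19.2 1.7 0 0 -1.7; 0 -27.5 18.4 1.7 0 0 -1.7
0 -28.1 17.5 1.7 0 0 -1.7
end [0.61   0.1    0.1999]
```

Emit:
arm_command(rows="0 0 0 -30 0 0 0; 0 0 0 -36 0 0 0; 0 0 0 -38 0 0 0; 0 0 0 -38 0 0 0; 0 0 0 -38 0 0 0")

```text
time_s: 18.35
position: [0.4585, -0.0289, 0.2121]
tool_rot: [[-1.0, -0.001, -0.0], [-0.001, 1.0, 0.0], [0.0, 0.0, -1.0]]
ft_force: [0.5, -0.0, -0.4]
grip_width: 0.0853
```

Emit:
arm_command(rows="0 -25.2 21.5 1.7 0 0 -1.7; 0 -25.8 20.7 1.7 0 0 -1.7; 0 -26.4 20 1.7 0 0 -1.7; 0 -27 19.2 1.7 0 0 -1.7; 0 -27.5 18.4 1.7 0 0 -1.7")

```text
time_s: 18.77
position: [0.5857, 0.0798, 0.2014]
tool_rot: [[-0.989, -0.15, -0.0], [-0.15, 0.989, -0.0], [0.0, 0.0, -1.0]]
ft_force: [0.1, -1.5, -0.0]
grip_width: 0.0853
```

Emit:
arm_command(rows="0 -28.1 17.5 1.7 0 0 -1.7; 0 0 0 0 0 0 0; 0 0 0 0 0 0 0; 0 0 0 0 0 0 0")

```text
time_s: 19.1
position: [0.6095, 0.0998, 0.1996]
tool_rot: [[-0.984, -0.178, -0.001], [-0.178, 0.984, -0.0], [0.001, 0.0, -1.0]]
ft_force: [0.5, -0.5, -0.6]
grip_width: 0.0854
```

```bash
python3 - <<'E'
from h import *
s=readout.observe();print(s["time_s"],s["position"],s["tool_rot"],s["q"])
m=eyes.camera_model("wrist");im=snap("wrist","pics/w2.png");np.save("w2.npy",m,allow_pickle=True)
for dx in(55,-55):
  for dy in(28,-28):
    c=R.from_euler('z',10.2,degrees=True).apply([dx/1e3,dy/1e3,0]);print(w2px(m,np.array([.6106,.0986,.05])+c))
E
```

```text
19.1 [0.60949801 0.09979416 0.19957265] [[-9.84063827e-01 -1.77812479e-01 -1.05192193e-03]
 [-1.77812395e-01  9.84064389e-01 -1.73006940e-04]
 [ 1.06592171e-03  1.67948875e-05 -9.99999432e-01]] [-1.66402478e+00  3.06806183e+01  6.75134706e+01 -1.17770479e-02
  8.18658687e+01 -1.01904722e+02]
[284.31018921 238.8654448 ]
[224.4428051  238.85765814]
[287.65937169 118.42248222]
[220.80991241 118.40491957]
```

View pics/w2.png

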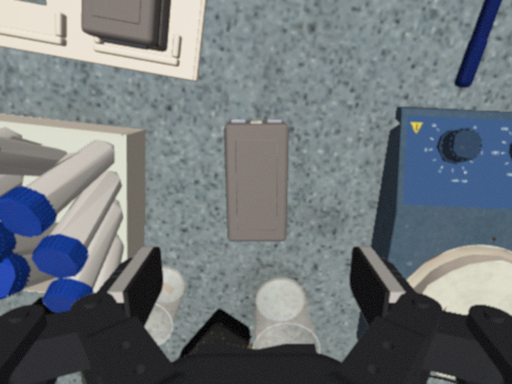

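Case 2 has corners (229,241), (286,240), (288,123) and (226,123), about 3 px farther out and to the right than predicted. I'll correct by tool x −4 and y +0.5 mm. The beakers, tubes and hotplate are clear.

Emit:
arm_command(rows="0 -4 0.5 40 0 0 0; 0 0 0 40 0 0 0; 0 0 0 40 0 0 0; 0 0 0 35 0 0 0; 0 0 0 19 0 0 0")

```text
time_s: 19.57
position: [0.6115, 0.1002, 0.0225]
tool_rot: [[-0.984, -0.176, -0.005], [-0.176, 0.984, 0.0], [0.005, 0.001, -1.0]]
ft_force: [-1.9, 0.3, 0.1]
grip_width: 0.0851
```

Emit:
arm_command(rows="1 0 0 0 0 0 0; 1 0 0 0 0 0 0; 1 0 0 0 0 0 0; 1 0 0 0 0 0 0; 1 0 0 0 0 0 0")

```text
time_s: 19.98
position: [0.6146, 0.101, 0.028]
tool_rot: [[-0.984, -0.178, 0.003], [-0.178, 0.984, -0.0], [-0.003, -0.001, -1.0]]
ft_force: [-0.3, 0.0, 6.1]
grip_width: 0.0552
```

Emit:
arm_command(rows="1 0 0 0 0 0 0; 1 0 0 0 0 0 0; 1 0 0 0 0 0 0")

```text
time_s: 20.23
position: [0.6146, 0.101, 0.028]
tool_rot: [[-0.984, -0.178, 0.003], [-0.178, 0.984, -0.0], [-0.003, -0.001, -1.0]]
ft_force: [-2.0, -0.5, 7.7]
grip_width: 0.055
```

Emit:
arm_command(rows="1 0 0 -20 0 0 0; 1 0 0 -40 0 0 0; 1 0 0 -40 0 0 0; 1 0 0 -40 0 0 0; 1 0 0 -40 0 0 0")

```text
time_s: 20.65
position: [0.6132, 0.1013, 0.2082]
tool_rot: [[-0.984, -0.178, -0.0], [-0.178, 0.984, -0.0], [0.0, -0.0, -1.0]]
ft_force: [0.6, 0.4, -4.5]
grip_width: 0.0551
```

Emit:
arm_command(rows="1 0 0 0 0 7 0; 1 0 0 0 0 7 0; 1 0 0 0 0 7 0; 1 0 0 0 0 0 0; 1 0 0 0 0 0 0")

```text
time_s: 21.07
position: [0.6144, 0.1014, 0.2045]
tool_rot: [[-0.919, -0.178, -0.351], [-0.167, 0.984, -0.063], [0.357, 0.0, -0.934]]
ft_force: [0.1, 0.7, -3.7]
grip_width: 0.0554
```

Emit:
arm_command(rows="1 0 0 0 0 0 0; 1 0 0 0 0 0 0; 1 0 0 0 0 -7 0; 1 0 0 0 0 -7 0; 1 0 0 0 0 -7 0")

```text
time_s: 21.48
position: [0.6137, 0.1013, 0.2073]
tool_rot: [[-0.984, -0.178, 0.009], [-0.178, 0.984, 0.001], [-0.009, -0.001, -1.0]]
ft_force: [-0.1, -0.3, -3.3]
grip_width: 0.0552
```

Emit:
arm_command(rows="1 0 0 0 0 0 0; 1 0 0 0 0 0 0; 1 0 0 0 0 0 0")

```text
time_s: 21.73
position: [0.6139, 0.1011, 0.2068]
tool_rot: [[-0.984, -0.178, -0.001], [-0.178, 0.984, -0.0], [0.001, -0.0, -1.0]]
ft_force: [0.5, -0.3, -3.8]
grip_width: 0.0554
```

```bash
python3 -c "
from h import *
s=mean(14)"
```

```text
t 22.43 pos [0.6138 0.1012 0.2059] w 0.055 mean [ 0.0687  0.0146 -3.6467 -0.0088 -0.0115 -0.0102] std [0.6449 0.3351 0.3632 0.0345 0.0243 0.0366]
torque in tool [ 0.0107 -0.0097  0.0102]
```

Emit:
arm_command(rows="1 0 0 0 0 -7 0; 1 0 0 0 0 -7 0; 1 0 0 0 0 -7 0; 1 0 0 0 0 0 0; 1 0 0 0 0 0 0")

```text
time_s: 22.85
position: [0.6128, 0.1011, 0.206]
tool_rot: [[-0.92, -0.178, 0.349], [-0.166, 0.984, 0.063], [-0.355, 0.0, -0.935]]
ft_force: [0.3, 0.4, -4.0]
grip_width: 0.0552
```

Emit:
arm_command(rows="1 0 0 0 0 0 0; 1 0 0 0 0 0 0; 1 0 0 0 0 7 0; 1 0 0 0 0 7 0; 1 0 0 0 0 7 0")

```text
time_s: 23.27
position: [0.6145, 0.1012, 0.2073]
tool_rot: [[-0.984, -0.177, -0.005], [-0.177, 0.984, -0.002], [0.005, -0.001, -1.0]]
ft_force: [0.8, 0.6, -3.7]
grip_width: 0.0551
```

Emit:
arm_command(rows="1 0 0 0 0 0 0; 1 0 0 0 0 0 0; 1 0 0 0 0 0 0")

```text
time_s: 23.52
position: [0.614, 0.1014, 0.2055]
tool_rot: [[-0.984, -0.178, 0.002], [-0.178, 0.984, 0.0], [-0.002, 0.0, -1.0]]
ft_force: [-0.8, 1.3, -3.5]
grip_width: 0.0555
```

```bash
python3 -c "
from h import *
s=mean(14)
print('place right')
plan(s['position'],s['tool_rot'],[([.459,-.133,.18],180.3,0,8),([.459,-.133,.04],180.3,0,4)],1)"
```

```text
t 24.22 pos [0.6138 0.1012 0.2059] w 0.0552 mean [ 0.0475  0.2497 -3.8138 -0.0164 -0.0053 -0.0041] std [0.489  0.5882 0.6476 0.0272 0.0247 0.0213]
torque in tool [ 0.0171 -0.0023  0.0041]
place right
1 24.3 -25.4 3.2 0 0 1.2; 1 23.7 -25.9 3.2 0 0 1.2; 1 23.2 -26.4 3.2 0 0 1.2; 1 22.6 -26.8 3.2 0 0 1.2; 1 22.1 -27.3 3.2 0 0 1.2
1 21.5 -27.8 3.2 0 0 1.2; 1 20.9 -28.2 3.2 0 0 1.2; 1 20.3 -28.6 3.2 0 0 1.2; 1 0 0 35.1 0 0 0.1; 1 0 0 35.1 0 0 0.1
1 0 0 35.1 0 0 0.1; 1 0 0 35.1 0 0 0.1
end [ 0.4589 -0.1331  0.0399]
```

Case 2's moment changed by only 0.007 N m, so it's quiet. Case 3 is the rattler, and case 2 goes in the right place.

Emit:
arm_command(rows="1 24.3 -25.4 0 0 0 1.2; 1 23.7 -25.9 0 0 0 1.2; 1 23.2 -26.4 0 0 0 1.2; 1 22.6 -26.8 0 0 0 1.2; 1 22.1 -27.3 0 0 0 1.2")

```text
time_s: 24.63
position: [0.516, -0.0463, 0.2061]
tool_rot: [[-0.997, -0.074, 0.0], [-0.074, 0.997, -0.0], [-0.0, -0.0, -1.0]]
ft_force: [0.6, -0.5, -3.8]
grip_width: 0.0552
```

Emit:
arm_command(rows="1 21.5 -27.8 0 0 0 1.2; 1 20.9 -28.2 0 0 0 1.2; 1 20.3 -28.6 0 0 0 1.4; 1 0 0 35 0 0 0; 1 0 0 35 0 0 0")

```text
time_s: 25.05
position: [0.4591, -0.1352, 0.1369]
tool_rot: [[-1.0, -0.004, 0.005], [-0.004, 1.0, -0.003], [-0.005, -0.003, -1.0]]
ft_force: [0.6, -0.2, -5.7]
grip_width: 0.0553
```

Emit:
arm_command(rows="1 0 0 35 0 0 0; 1 0 0 30 0 0 0; 1 0 0 15 0 0 0; 1 0 0 0 0 0 0; 1 0 0 0 0 0 0")

```text
time_s: 25.47
position: [0.4591, -0.1332, 0.0561]
tool_rot: [[-1.0, -0.008, -0.0], [-0.008, 1.0, 0.0], [0.0, 0.0, -1.0]]
ft_force: [0.5, -0.8, -3.1]
grip_width: 0.0554
```

Pose is on target: (0.459, −0.133) with yaw about 180.4°. Now I'll lower it and seat it at TCP height 0.0315.

Emit:
arm_command(rows="1 0 0 12 0 0 0; 1 0 0 6 0 0 0; 1 0 0 3 0 0 0; 1 0 0 2 0 0 0; 1 0 0 1.5 0 0 0")

```text
time_s: 25.88
position: [0.4592, -0.1332, 0.0319]
tool_rot: [[-1.0, -0.008, 0.001], [-0.008, 1.0, -0.001], [-0.001, -0.001, -1.0]]
ft_force: [-5.6, -2.4, 19.8]
grip_width: 0.0551
```

Emit:
arm_command(rows="1 0 0 0 0 0 0; 1 0 0 0 0 0 0")

```text
time_s: 26.05
position: [0.4592, -0.1332, 0.032]
tool_rot: [[-1.0, -0.008, 0.001], [-0.008, 1.0, -0.001], [-0.001, -0.001, -1.0]]
ft_force: [-1.6, -0.9, 0.7]
grip_width: 0.0549
```

Emit:
arm_command(rows="0 0 0 0 0 0 0; 0 0 0 0 0 0 0; 0 0 0 0 0 0 0; 0 0 0 0 0 0 0; 0 0 0 0 0 0 0")

```text
time_s: 26.47
position: [0.459, -0.1331, 0.0315]
tool_rot: [[-1.0, -0.008, 0.0], [-0.008, 1.0, -0.0], [-0.0, -0.0, -1.0]]
ft_force: [0.2, 0.8, 0.4]
grip_width: 0.0852
```

```bash
python3 - <<'E'
from h import *
s=readout.observe();p=s["position"];print(p,s["grip_width"])
plan(p,s["tool_rot"],[([.459,-.133,.225],180.3,0,6),([.433,-.343,.225],169.7,0,7)],0)
E
```

```text
[ 0.45896145 -0.1331156   0.03150465] 0.0852211143927202
0 0 0 -32.2 0 0 0; 0 0 0 -32.2 0 0 0; 0 0 0 -32.2 0 0 0; 0 0 0 -32.2 0 0 0; 0 0 0 -32.2 0 0 0
0 0 0 -32.2 0 0 0; 0 3.9 -30 0 0 0 1.5; 0 3.2 -30 0 0 0 1.5; 0 2.4 -30.1 0 0 0 1.5; 0 1.6 -30.2 0 0 0 1.5
0 0.8 -30.2 0 0 0 1.5; 0 0 -30.2 0 0 0 1.5; 0 -0.8 -30.2 0 0 0 1.5
end [ 0.4329 -0.343   0.2247]
```

Emit:
arm_command(rows="0 0 0 -25 0 0 0; 0 0 0 -34 0 0 0; 0 0 0 -34 0 0 0; 0 0 0 -34 0 0 0; 0 0 0 -34 0 0 0")

```text
time_s: 26.88
position: [0.4585, -0.1328, 0.1942]
tool_rot: [[-1.0, -0.008, -0.0], [-0.008, 1.0, 0.0], [0.0, 0.0, -1.0]]
ft_force: [0.4, -0.2, 0.1]
grip_width: 0.0854
```

Emit:
arm_command(rows="0 0 0 -32 0 0 0; 0 3.9 -30 0 0 0 1.5; 0 3.2 -30 0 0 0 1.5; 0 2.4 -30.1 0 0 0 1.5; 0 1.6 -30.2 0 0 0 1.5")

```text
time_s: 27.3
position: [0.4436, -0.2541, 0.2246]
tool_rot: [[-0.995, 0.097, 0.0], [0.097, 0.995, -0.0], [-0.0, -0.0, -1.0]]
ft_force: [0.8, 0.5, -0.9]
grip_width: 0.0856
```

Emit:
arm_command(rows="0 0.8 -30.2 0 0 0 1.5; 0 0 -30.2 0 0 0 1.5; 0 -0.8 -30.2 0 0 0 1.5; 0 0 0 0 0 0 0; 0 0 0 0 0 0 0")

```text
time_s: 27.72
position: [0.4325, -0.3438, 0.2239]
tool_rot: [[-0.984, 0.176, -0.001], [0.176, 0.984, 0.001], [0.001, 0.001, -1.0]]
ft_force: [-0.0, -0.5, -0.0]
grip_width: 0.0854
```

```bash
python3 - <<'E'
from h import *
s=readout.observe();print(s["time_s"],s["position"],s["tool_rot"][0])
m=eyes.camera_model("wrist");snap("wrist","pics/w3.png")
for dx in(55,-55):
  for dy in(28,-28):
    c=R.from_euler('z',-10.3,degrees=True).apply([dx/1e3,dy/1e3,0]);print(w2px(m,np.array([.433,-.343,.05])+c))
E
```

```text
27.7167 [ 0.43245201 -0.34383984  0.22390018] [-9.84337393e-01  1.76294166e-01 -5.13297765e-04]
[283.85307118 228.24430124]
[228.29337258 228.15381014]
[287.10594334 116.26978044]
[225.57394033 116.14242313]
```

View pics/w3.png

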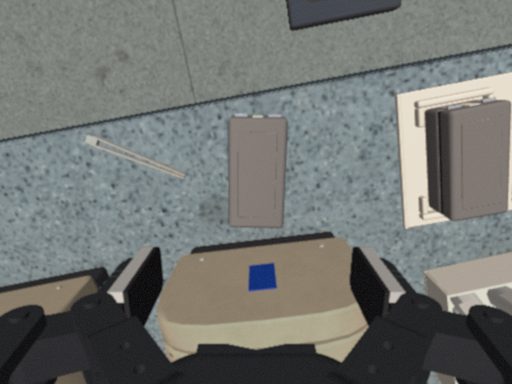

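The picture shows case 3 where I left it, columns 229–286 and rows 117–227. Case 2 sits flat in the right place at (475,160). I'll grip case 3, lift it and repeat the tip as a confirmation.

Emit:
arm_command(rows="0 0 0 40 0 0 0; 0 0 0 40 0 0 0; 0 0 0 40 0 0 0; 0 0 0 40 0 0 0; 0 0 0 26 0 0 0")

```text
time_s: 28.18
position: [0.4324, -0.3404, 0.0355]
tool_rot: [[-0.985, 0.173, -0.002], [0.173, 0.985, 0.003], [0.003, 0.003, -1.0]]
ft_force: [0.9, -0.5, -0.3]
grip_width: 0.0857
```

Emit:
arm_command(rows="0 0 0 11 0 0 0; 1 0 0 0 0 0 0; 1 0 0 0 0 0 0; 1 0 0 0 0 0 0; 1 0 0 0 0 0 0")

```text
time_s: 28.6
position: [0.4336, -0.343, 0.029]
tool_rot: [[-0.985, 0.174, 0.002], [0.174, 0.985, -0.002], [-0.002, -0.002, -1.0]]
ft_force: [2.1, 0.6, 3.8]
grip_width: 0.0554
```

Emit:
arm_command(rows="1 0 0 0 0 0 0; 1 0 0 0 0 0 0; 1 0 0 0 0 0 0; 1 0 0 0 0 0 0")

```text
time_s: 28.93
position: [0.4336, -0.343, 0.029]
tool_rot: [[-0.985, 0.174, 0.002], [0.174, 0.985, -0.002], [-0.002, -0.001, -1.0]]
ft_force: [1.6, 2.7, 7.9]
grip_width: 0.0549
```

Emit:
arm_command(rows="1 0 0 -20 0 0 0; 1 0 0 -40 0 0 0; 1 0 0 -40 0 0 0; 1 0 0 -40 0 0 0; 1 0 0 -40 0 0 0")

```text
time_s: 29.35
position: [0.4324, -0.3423, 0.2096]
tool_rot: [[-0.985, 0.174, -0.0], [0.174, 0.985, 0.0], [0.0, 0.0, -1.0]]
ft_force: [1.5, -0.7, -4.6]
grip_width: 0.0547
```

Emit:
arm_command(rows="1 0 0 -40 0 0 0; 1 0 0 -10 0 0 0; 1 0 0 0 0 0 0; 1 0 0 0 0 0 0; 1 0 0 0 0 0 0")

```text
time_s: 29.77
position: [0.4323, -0.3423, 0.2555]
tool_rot: [[-0.985, 0.174, -0.002], [0.174, 0.985, 0.003], [0.003, 0.002, -1.0]]
ft_force: [0.5, 0.7, -3.9]
grip_width: 0.0551
```

```bash
python3 -c "
from h import *
s=mean(14)"
```

```text
t 30.47 pos [ 0.4329 -0.343   0.2575] w 0.055 mean [ 0.1528  0.067  -4.1118 -0.0075 -0.0601 -0.0113] std [0.3591 0.4417 0.3606 0.041  0.0379 0.0283]
torque in tool [-0.0031 -0.0605  0.0113]
```

Emit:
arm_command(rows="1 0 0 0 0 7 0; 1 0 0 0 0 7 0; 1 0 0 0 0 7 0; 1 0 0 0 0 0 0; 1 0 0 0 0 0 0")

```text
time_s: 30.88
position: [0.4339, -0.343, 0.2562]
tool_rot: [[-0.92, 0.173, -0.351], [0.161, 0.985, 0.063], [0.356, 0.001, -0.934]]
ft_force: [0.0, 0.6, -4.6]
grip_width: 0.0552
```

Emit:
arm_command(rows="1 0 0 0 0 0 0; 1 0 0 0 0 0 0; 1 0 0 0 0 -7 0; 1 0 0 0 0 -7 0; 1 0 0 0 0 -7 0")

```text
time_s: 31.3
position: [0.4328, -0.343, 0.2586]
tool_rot: [[-0.984, 0.176, 0.008], [0.176, 0.984, -0.003], [-0.008, -0.002, -1.0]]
ft_force: [-0.4, -0.2, -3.1]
grip_width: 0.055
```

Emit:
arm_command(rows="1 0 0 0 0 0 0; 1 0 0 0 0 0 0; 1 0 0 0 0 0 0")

```text
time_s: 31.55
position: [0.4326, -0.3431, 0.2579]
tool_rot: [[-0.985, 0.175, -0.002], [0.175, 0.985, -0.0], [0.002, -0.001, -1.0]]
ft_force: [0.1, -0.4, -4.4]
grip_width: 0.0551
```

```bash
python3 -c "
from h import *
s=mean(14)
plan(s['position'],s['tool_rot'],[([.46,-.2,.27],176,0,5),([.605,-.081,.27],180.3,0,8)],1)"
```

```text
t 32.25 pos [ 0.4329 -0.3429  0.2574] w 0.0551 mean [ 0.2302  0.0124 -4.2722  0.0159  0.0433 -0.0059] std [0.5721 0.401  0.5057 0.0302 0.0304 0.0245]
torque in tool [-0.0082  0.0454  0.0059]
1 -0.3 29.1 -2.5 0 0 -1.2; 1 -1 29.1 -2.5 0 0 -1.2; 1 -1.6 29.1 -2.5 0 0 -1.2; 1 -2.2 29 -2.5 0 0 -1.2; 1 -2.8 29 -2.5 0 0 -1.2
1 -17 16.1 0 0 0 -0.5; 1 -17.2 16 0 0 0 -0.5; 1 -17.3 15.8 0 0 0 -0.5; 1 -17.4 15.7 0 0 0 -0.5; 1 -17.6 15.5 0 0 0 -0.5
1 -17.7 15.3 0 0 0 -0.5; 1 -17.8 15.2 0 0 0 -0.5; 1 -18 15 0 0 0 -0.5
end [ 0.605  -0.081   0.2699]
```

The shift repeated (−0.060 to +0.045 N m), which confirms case 3. Now I'll hold it out beyond the carrier.

Emit:
arm_command(rows="1 -0.3 29 -2.5 0 0 -1.2; 1 -1 29 -2.5 0 0 -1.2; 1 -1.6 29 -2.5 0 0 -1.2; 1 -2.2 29 -2.5 0 0 -1.2; 1 -2.8 29 -2.5 0 0 -1.2")

```text
time_s: 32.67
position: [0.46, -0.1989, 0.2702]
tool_rot: [[-0.998, 0.07, 0.0], [0.07, 0.998, -0.0], [-0.0, -0.0, -1.0]]
ft_force: [1.0, 0.5, -3.9]
grip_width: 0.0548
```

Emit:
arm_command(rows="1 -17 16 0 0 0 -0.5; 1 -17.2 16 0 0 0 -0.5; 1 -17.3 15.8 0 0 0 -0.5; 1 -17.4 15.7 0 0 0 -0.5; 1 -17.6 15.5 0 0 0 -0.5")

```text
time_s: 33.08
position: [0.5514, -0.125, 0.27]
tool_rot: [[-1.0, 0.026, 0.0], [0.026, 1.0, -0.0], [-0.0, -0.0, -1.0]]
ft_force: [1.0, -1.2, -3.9]
grip_width: 0.0549
```

Emit:
arm_command(rows="1 -17.7 15.3 0 0 0 -0.5; 1 -17.8 15.2 0 0 0 -0.5; 1 -18 15 0 0 0 -0.5; 1 0 0 0 0 0 0; 1 0 0 0 0 0 0")

```text
time_s: 33.5
position: [0.6054, -0.0807, 0.2694]
tool_rot: [[-1.0, -0.001, -0.001], [-0.001, 1.0, 0.0], [0.001, 0.0, -1.0]]
ft_force: [-0.4, -0.6, -3.6]
grip_width: 0.0549
```

Emit:
arm_command(rows="1 0 0 0 0 0 0; 1 0 0 0 0 0 0; 1 0 0 0 0 0 0; 1 0 0 0 0 0 0; 1 0 0 0 0 0 0")

```text
time_s: 33.92
position: [0.6047, -0.0818, 0.2701]
tool_rot: [[-1.0, 0.001, 0.0], [0.001, 1.0, -0.0], [-0.0, -0.0, -1.0]]
ft_force: [0.7, 0.5, -4.8]
grip_width: 0.0549
```

```bash
python3 - <<'E'
from h import *
s=mean(4);print(s["tool_rot"])
snap("scene","pics/s2.png");a=cv2.imread("pics/s2.png")[120:320,200:420]
b=cv2.resize(a,None,fx=3,fy=3,interpolation=cv2.INTER_CUBIC)
cv2.imwrite("pics/f1.png",b)
snap("top","pics/t3.png");cv2.imwrite("pics/f2.png",cv2.resize(cv2.imread("pics/t3.png")[100:280,190:440],None,fx=3.2,fy=3.2,interpolation=cv2.INTER_CUBIC))
E
```

```text
t 34.12 pos [ 0.6049 -0.0815  0.27  ] w 0.055 mean [ 0.1284  0.174  -4.264  -0.0012  0.0636 -0.0202] std [0.3118 0.2793 0.2797 0.0062 0.0115 0.0271]
torque in tool [0.0012 0.0636 0.0202]
[[-1.     0.001  0.   ]
 [ 0.001  1.    -0.   ]
 [-0.    -0.    -1.   ]]
```

View pics/f1.png

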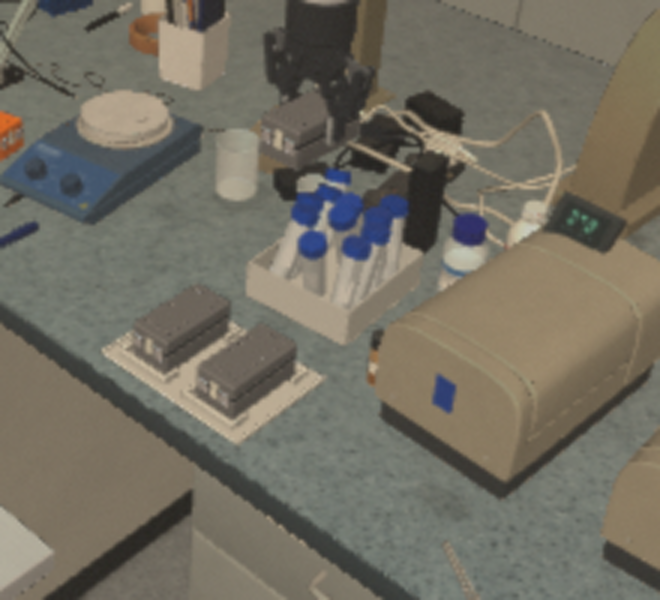

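View pics/f2.png

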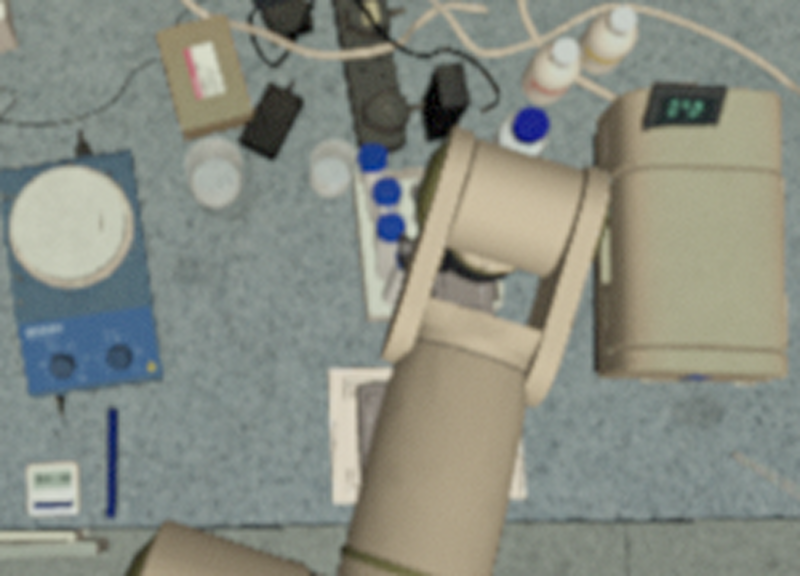

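The scene crop shows both quiet cases seated in the carrier at (182,328) and (247,370). The third is held level above the tubes at (300,130), and the rest of the bench is as it was.

```bash
python3 -c "
from rig import env
print(env.close_job())"
```

```text
the job is handed in; nothing more can be done
None
```

The rattling case is case 3, and the job was handed in at about 34 s of the 72 s allowed.

**Finding it:** I tipped each case 21° both ways and compared the moment at the wrist. Single averages carry about 0.01 N m of noise.

| Case | First tip (N m) | Opposite tip (N m) | Verdict |
|---|---|---|---|
| 1 | −0.015 | +0.018 | quiet: small change, opposite direction to case 3 |
| 2 | −0.010 | −0.002 | quiet |
| 3 | +0.045 | −0.051 | loose |

Case 3's change is below the 0.134 N m expected for a full end-to-end slide. It repeated on a second lift, going from −0.060 to +0.045 N m.

**Carrier:** Case 1 is in the left place and case 2 is in the right place. Both touched down at the height of a fully seated case, and in the last scene picture both sit flat.

**Handover:** Case 3 is still gripped and level at (0.605, −0.082, 0.27) m. Its middle is about 7 cm beyond the carrier's far edge, and its underside is about 0.24 m above the worktop, clear of the tubes.

**Checks:** None failed. The last pictures showed nothing else disturbed, though the arm hid part of the tube tray and carrier from above. The highest wrist force I read was about 21 N, while seating case 2.

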